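# Snap the cover of a push-button station shut

## Robot

A 6-joint arm with a two-finger parallel gripper is mounted at the origin on the work surface. World frame = base frame: x ahead of the robot, y to its left, z up, the work surface at z = 0. Lengths are in m, angles in degrees, forces in N, time in s.
With the tool pointing down it reaches from about 0.25 to 0.725 m from the base axis. Payload 9.7 kg.
Tool frame: the origin (TCP) lies at the very end of the fingers, on their centre line; the grasp point (between the pads) lies grasp_offset behind it (grasp_offset is the distance from the TCP to the grasp point, in m); z points along the fingers, y is the line along which they close (so a half turn about z gives the same grasp; the last joint's range is limited). The gripper opens to 85 mm and grips with 20 to 120 N. Pads are 22 mm wide; open, the fingers measure 114 mm over their backs; the gripper's body (76 mm by 85 mm) begins 54 mm behind the grasp point. The pads swing forward as they close: fully open they stand 13 mm farther back than shut.
Start: joints at [-64.973, 4.979, 10.078, 95.1, 0, 90], TCP at [0.233, -0.498, 0.231] pointing down, gripper open.
Joint ranges: [-179.16, 179.16], [-48.56, 103.87], [-65.8, 70.77], [-126.05, 130.52], [-82.76, 87.17], [-180, 180]. Speed limits (degrees/s): [127.2, 127.2, 147.25, 180, 180, 180].

## Interface

Orientations are given as [roll, pitch, yaw] about the fixed x, y, z axes, in that order (R = Rz(yaw) Ry(pitch) Rx(roll)).
In Python, from workcell import get_obs, camera, calibration, job_done, recognise, cut_out, mark_of, grasp_offset gives the robot as it stands.
- The arm moves only by the tool servo_tool, never from a script. Its argument "moves" is a list of rows, each a list of 3 entries, a list of its own where there are three numbers: the turn, a rotation vector about the tool's x, y, z in degrees, then the shift along the tool's x, y, z in m, then the opening in per cent of the stroke, from 0 (shut) to 100 (fully open). In form: [[[ax, ay, az], [x, y, z], claw], ...]. A call has 1 to 12 rows; each row shifts and turns the commanded pose from where the row before left it, along the tool's axes as they then stand; what a row does not reach is not made up. A row lasts 1/10 s, in which the tool goes at most 50 mm and 8.59 degrees, less where a joint would pass 70% of its speed; a pose out of reach is approached as far as the arm can. A call is refused whole if a number of a shift passes 0.05 or a number of a turn 8.59, either way. A call with a gripper value outside its range is refused whole. The fingers move at their own pace and stop on an object; "force" is the grip in N (left out, the last holds). Time passes only in rows, so rows that do not move let the fingers close. It gives the time, the measured TCP pose, the force, the opening and the grip force at its end, in the units of the state.
- get_obs(): the state, without advancing time (a new reading comes with each control period).
- camera(name): name is "scene" or "top"; returns (picture, depth): 480x640x3 uint8, red, green, blue; 480x640 float32, m along the optical axis (not along the pixel's ray), 0 where there is no reading.
- calibration(name): a dict with "camera_matrix" (3x3 intrinsics, pixels), "R" (3x3) and "t" (3): a world point X has camera coordinates R X + t. Camera axes: x right, y down, z forward; pixel columns grow to the right and rows downward; lengths in m; the calibration is good to about 2 mm. A picture is of the moment at which its call begins. calibration takes no time and is no camera call.
- job_done(): hands the job in; it is judged then, once.
Trained networks look in the newest picture that a camera, given by its name, has taken for a name from the list of things; names that differ only in an ending like _2 or _b are one class to them, and where a whole thing is asked for, a point or a joint stands for the part that bears it (a point fixed in the world has none). Each returns a list of dicts, best first, with "score" (0 to 1); they miss things now and then, are a little off and sometimes report something else, mostly with a low value. They report only what shows in the picture. A call takes as long as a camera call.
- recognise(name, camera): "xyz" ([x, y, z] in m, in the coordinates of the camera as it stood for that picture, good to about 4 mm: the middle of the surface that is visible of it).
- cut_out(name, camera): "mask" (480x640 bool, what is visible of it).
- mark_of(name, camera): "xyz" ([x, y, z] in m, in the coordinates of the camera as it stood for that picture, good to about 4 mm: a listed point, or the origin of a listed thing).
The state is a dict: "time": time; "q": joint angles; "qd": joint speeds; "joint_efforts": joint torques, N m; "ee_pos": TCP position; "tcp_rot": TCP orientation; "wrist_force": force on the tool from outside, world axes, zero at the start; "torque": the same for the moment, N m; "opening": finger opening in m; "grasp_force": force on a finger pad.
Only numpy, scipy, OpenCV 4.12 (cv2) and the standard library are available. Lean on these libraries where they do the work, as an engineer would, in place of code of your own. Each camera call takes 0.05 s, during which the arm holds its last target. There are 200 camera calls.

## Task

Press down around the rim of the white cover of the push-button station, section by section, until every one of its six sections has clicked shut and lies flush; some may already be shut. Only press, from above: do not lift or tip the station or shove it out of its place, do not press the red stop button, and leave the tools and parts lying around where they are. Finish with the robot clear of everything.

Things in the scene. Friction and masses are not known exactly. Their poses are not given: they have to be found in the camera images.
- station: loose push-button station, about 1.7 kg: charcoal box, white snap cover, 159 (x) x 259 (y) x 78 mm high when shut. Origin: centre of underside; z up, y along its length, +y to the red stop button; turned up to 0.5 rad. Fixed middle panel 90 x 190 mm (top at 78 mm) with 5 small grey buttons; round it a 33 mm wide rim of six springy sections: two per long side (127 mm each), one per end (88 mm).
- near_left (a joint): rim section at the long side nearest the robot (-x of the station), the half at its +y (stop button) end: lift angle in rad about its inner edge. 0 = shut, flush with the panel; 0.28 = sprung up, outer edge 9 mm proud, orange seal showing. Pressed near its outer edge it resists with up to 8 N, passes over at 0.14 rad and snaps itself shut; let go sooner it springs up.
- near_left_press (a point): press point on top of the near left section: middle of its length, 26 mm out from its hinge line, 7 mm in from the outer edge; moves with the section; 78 mm above the bench when shut, 85 mm when up
- near_right (a joint): rim section at the long side nearest the robot (-x of the station), the half at its -y end: lift angle in rad about its inner edge. 0 = shut, flush with the panel; 0.28 = sprung up, outer edge 9 mm proud, orange seal showing. Pressed near its outer edge it resists with up to 8 N, passes over at 0.14 rad and snaps itself shut; let go sooner it springs up.
- near_right_press (a point): press point on top of the near right section: middle of its length, 26 mm out from its hinge line, 7 mm in from the outer edge; moves with the section; 78 mm above the bench when shut, 85 mm when up
- far_left (a joint): rim section at the long side away from the robot (+x), the half at its +y (stop button) end: lift angle in rad about its inner edge. 0 = shut, flush with the panel; 0.28 = sprung up, outer edge 9 mm proud, orange seal showing. Pressed near its outer edge it resists with up to 8 N, passes over at 0.14 rad and snaps itself shut; let go sooner it springs up.
- far_left_press (a point): press point on top of the far left section: middle of its length, 26 mm out from its hinge line, 7 mm in from the outer edge; moves with the section; 78 mm above the bench when shut, 85 mm when up
- far_right (a joint): rim section at the long side away from the robot (+x), the half at its -y end: lift angle in rad about its inner edge. 0 = shut, flush with the panel; 0.28 = sprung up, outer edge 9 mm proud, orange seal showing. Pressed near its outer edge it resists with up to 8 N, passes over at 0.14 rad and snaps itself shut; let go sooner it springs up.
- far_right_press (a point): press point on top of the far right section: middle of its length, 26 mm out from its hinge line, 7 mm in from the outer edge; moves with the section; 78 mm above the bench when shut, 85 mm when up
- end_left (a joint): rim section at the +y end, beside the stop button: lift angle in rad about its inner edge. 0 = shut, flush with the panel; 0.28 = sprung up, outer edge 9 mm proud, orange seal showing. Pressed near its outer edge it resists with up to 8 N, passes over at 0.14 rad and snaps itself shut; let go sooner it springs up.
- end_left_press (a point): press point on top of the end left section: middle of its length, 26 mm out from its hinge line, 7 mm in from the outer edge; moves with the section; 78 mm above the bench when shut, 85 mm when up
- end_right (a joint): rim section at the -y end, away from the stop button: lift angle in rad about its inner edge. 0 = shut, flush with the panel; 0.28 = sprung up, outer edge 9 mm proud, orange seal showing. Pressed near its outer edge it resists with up to 8 N, passes over at 0.14 rad and snaps itself shut; let go sooner it springs up.
- end_right_press (a point): press point on top of the end right section: middle of its length, 26 mm out from its hinge line, 7 mm in from the outer edge; moves with the section; 78 mm above the bench when shut, 85 mm when up
- stop (a joint): travel of the red stop button, m: 0 = out, 0.006 = fully pressed; a spring button (needs 2.4 N to start moving, 8 N fully down) that must not be pressed
- stop_top (a point): centre of the top of the red stop button (36 mm across, on a yellow collar 52 mm across), 18 mm above the cover panel (96 mm above the bench), 64 mm from the station's centre towards its +y end
- jaw_block: machined dark steel block 50 x 45 x 40 mm high; loose, origin at the centre of its underside; to be left alone
- tape_roll: roll of yellow tape lying flat, 90 mm across, 35 mm high; loose, origin at the centre of its underside; to be left alone
- screwdriver: screwdriver with red handle, 190 mm long, lying on the bench, about 30 mm high; loose, origin on its underside; to be left alone
- bushing: upright bright steel cylinder, 40 mm across, 45 mm high; loose, origin at the centre of its underside; to be left alone
- blue_tub: blue screw-top tub, 80 mm across, 85 mm high; loose, origin at the centre of its underside; to be left alone
- limit_switch: blue position switch lying on the bench, 45 x 92 x 41 mm high; loose, origin at the centre of its underside; to be left alone
- tool_holder: steel taper tool holder standing on its flange, 62 mm across, 75 mm high; loose, origin at the centre of its underside; to be left alone

How it is judged (in metres and radians):
At the end, for the whole second after the job is handed in: All six rim sections are shut (lift angle below 0.05 rad), the stop button is out (below 2 mm), the station is at rest, upright (within 0.05 rad) and within 30 mm of where it stood, and every loose thing around it is within 20 mm of where it was (value of joint each of near_left, near_right, far_left, far_right, end_left, end_right below 0.05 rad and value of joint stop below 0.002 m and distance of station from where it was at the start of the episode below 0.03 m and angle between station's own z axis and vertical below 0.05 rad and linear speed of station below 0.02 m/s and distance of each of jaw_block, tape_roll, screwdriver, bushing, blue_tub, limit_switch, tool_holder from where it was at the start of the episode below 0.02 m); the robot touches nothing.
It fails at once if the station is lifted (over 12 mm) or tipped (over 0.12 rad) (height (world z) of station above 0.012 m or angle between station's own z axis and vertical above 0.12 rad).
It fails at once if the station is shoved more than 30 mm from its place (distance of station from where it was at the start of the episode above 0.03 m).
It fails at once if the red stop button is pressed (over 3 mm) (value of joint stop above 0.003 m).
It fails at once if a tool or part lying around is moved more than 20 mm (distance of any of jaw_block, tape_roll, screwdriver, bushing, blue_tub, limit_switch, tool_holder from where it was at the start of the episode above 0.02 m).
It also fails if it takes over 64 s, if anything falls off the work surface, if the arm or the gripper's body presses on something with over 40 N, if the wrist force passes 120 N, or if a joint passes its speed limit or range.

## Working session

There is one attempt and no reset: what is moved stays moved. The work goes in short steps, Python scripts to look and compute and a tool call to move; the robot and the scene stay as the last step left them, time stands still between calls to the robot, and variables do not carry over. Pictures are saved under pics/ and viewed, at most 10 in all, crops included, and the job is handed in when it is done.

Besides the shell and the picture viewer there is one more tool, called after "Request:" as name([rows], argument=value, ...), one row to a line, values as JSON. servo_tool: Moves the arm, as the interface text tells. Its arguments: {"type":"object","properties":{"moves":{"type":"array"},"force":{"type":"number"}},"required":["moves"]}

```bash
mkdir -p pics; cat > h.py <<'E'
import numpy as np, cv2
from workcell import *
def world(p,cam):
    c=calibration(cam); return np.array(c["R"]).T@(np.array(p)-np.array(c["t"]))
def cloud(d,cam):
    c=calibration(cam);K=np.array(c["camera_matrix"]);v,u=np.mgrid[:480,:640]
    P=np.stack([(u-K[0,2])/K[0,0]*d,(v-K[1,2])/K[1,1]*d,d],-1)
    return (P-np.array(c["t"]))@np.array(c["R"])
E
python3 - <<'E'
from h import *
np.set_printoptions(precision=3,suppress=True)
for cam in("top","scene"):
    im,d=camera(cam); cv2.imwrite(f"pics/{cam}0.png",im[:,:,::-1]); np.savez(cam+"0.npz",im=im,d=d)
    for n in ("station","stop_top","near_left_press","near_right_press","far_left_press","far_right_press","end_left_press","end_right_press"):
        r=mark_of(n,cam)
        for a in r[:2]: print(cam,n,round(a["score"],2),world(a["xyz"],cam))
print(grasp_offset, get_obs())
E
```

```text
top station 0.79 [ 0.591 -0.108  0.006]
top stop_top 0.62 [ 0.596 -0.044  0.102]
top near_left_press 0.67 [ 0.528 -0.037  0.088]
top near_right_press 0.58 [ 0.519 -0.17   0.09 ]
top near_right_press 0.38 [ 0.586 -0.23   0.085]
top far_left_press 0.86 [ 0.664 -0.047  0.088]
top far_left_press 0.52 [ 0.59  -0.106  0.002]
top far_right_press 0.58 [ 0.657 -0.177  0.087]
top far_right_press 0.24 [ 0.591 -0.11   0.005]
top end_left_press 0.91 [0.599 0.01  0.087]
top end_left_press 0.65 [ 0.662 -0.046  0.087]
scene station 0.73 [ 0.585 -0.11  -0.001]
scene stop_top 0.41 [ 0.587 -0.047  0.098]
scene near_left_press 0.77 [ 0.52  -0.034  0.084]
scene near_right_press 0.88 [ 0.514 -0.17   0.084]
scene near_right_press 0.58 [0.592 0.013 0.082]
scene far_left_press 0.72 [ 0.662 -0.047  0.084]
scene far_left_press 0.51 [ 0.654 -0.178  0.083]
scene far_right_press 0.71 [ 0.657 -0.179  0.085]
scene far_right_press 0.44 [ 0.516 -0.167  0.081]
scene end_left_press 0.57 [ 0.741 -0.177 -0.003]
scene end_left_press 0.53 [0.594 0.016 0.088]
scene end_right_press 0.63 [ 0.584 -0.23   0.089]
0.0187 {'time': 0.9, 'q': array([-64.972,   4.976,  10.079,  95.098,  -0.003,  90.   ]), 'qd': array([ 0.029,  0.033,  0.07 , -0.13 , -0.031,  0.029]), 'joint_efforts': array([ -0.002, -52.009,  46.486,   0.001,  -0.   ,  -0.   ]), 'ee_pos': array([ 0.233, -0.498,  0.231]), 'tcp_rot': array([179.996,   0.003,  25.028]), 'wrist_force': array([-0.16 ,  0.856,  0.066]), 'torque': array([ 0.026, -0.035,  0.047]), 'grasp_force': 0.0, 'opening': 0.08527078926633992}
```

```bash
python3 - <<'E'
from h import *
np.set_printoptions(precision=3,suppress=True)
Z={c:np.load(c+"0.npz") for c in("top","scene")}
for c in Z:
    P=cloud(Z[c]["d"],c); m=(Z[c]["d"]>0)&(P[...,2]>.065)&(P[...,2]<.105)&(abs(P[...,0]-.588)<.13)&(abs(P[...,1]+.108)<.17)
    lab=cv2.connectedComponentsWithStats(m.astype(np.uint8)); k=1+np.argmax(lab[2][1:,4]); m=lab[1]==k
    r=cv2.minAreaRect((P[m][:,:2]*1000).astype(np.float32)); print(c,r)
    yaw=-.045; C=np.array([.588,-.108]); q=P[m]-[*C,0]; X=q[:,0]*np.cos(yaw)+q[:,1]*np.sin(yaw); Y=-q[:,0]*np.sin(yaw)+q[:,1]*np.cos(yaw)
    print("ext",np.percentile(X,[1,99]),np.percentile(Y,[1,99]))
    for n,x,y in(("nl",-71,63),("nr",-71,-63),("fl",71,63),("fr",71,-63),("el",0,121),("er",0,-121),("panel",30,-50)):
        s=(abs(X*1000-x)<6+(n[0]=="e")*25)&(abs(Y*1000-y)<6+(n[0] in "nf")*35); print(n,s.sum(),np.median(q[s,2]) if s.any() else 0)
    P=cloud(Z[c]["d"],c); 
E
```

```text
top ((589.7908935546875, -107.14349365234375), (263.28509521484375, 163.76780700683594), 86.94161224365234)
ext [-0.078  0.08 ] [-0.125  0.128]
nl 122 0.08734965287365201
nr 122 0.08592155334607401
fl 124 0.0860957153235758
fr 128 0.08652932674292267
el 96 0.08662835691705341
er 96 0.08604683371593777
panel 17 0.07747374238768663
scene ((590.390625, -108.30809020996094), (260.53704833984375, 166.5478057861328), 86.74455261230469)
ext [-0.076  0.082] [-0.126  0.125]
nl 99 0.0836334102501714
nr 112 0.08334975081941166
fl 85 0.08323441444069009
fr 103 0.0834363838225484
el 68 0.08391219812167883
er 73 0.08393389716235565
panel 13 0.07717258496924517
```

View pics/top0.png

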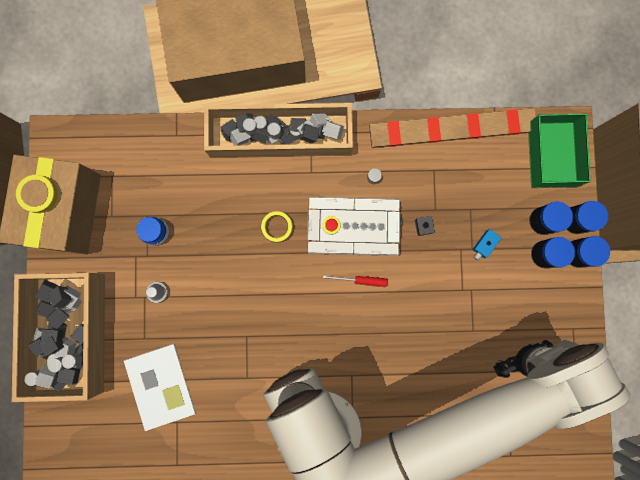

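View pics/scene0.png

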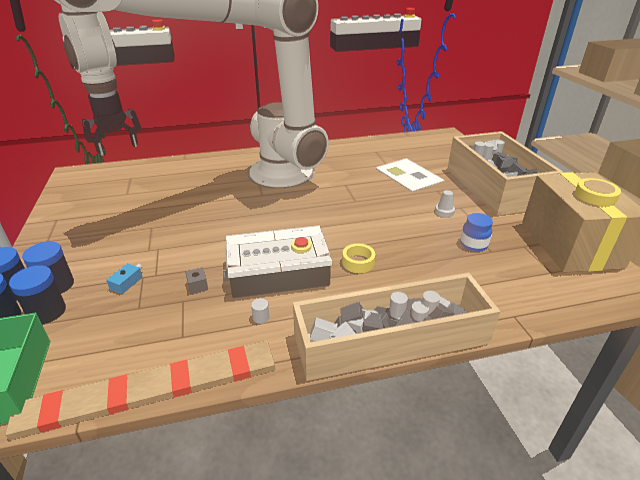

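All six sections look sprung up: near edge spans about (310–400, 252) and far edge (310–400, 200) in the top view, and every press point reads about 85 mm high. The station is centred at about (0.590, -0.108), yaw about -3.2°.

Request:
servo_tool([
  [[0, 0, 8.34], [0, 0, 0], 0],
  [[0, 0, 8.34], [0, 0, 0], 0],
  [[0, 0, 8.34], [0, 0, 0], 0],
  [[0, 0, 0], [0.039, -0.03, 0.005], 0],
  [[0, 0, 0], [0.039, -0.03, 0.005], 0],
  [[0, 0, 0], [0.039, -0.03, 0.005], 0],
  [[0, 0, 0], [0.039, -0.03, 0.005], 0],
  [[0, 0, 0], [0.039, -0.03, 0.005], 0],
  [[0, 0, 0], [0.039, -0.03, 0.005], 0],
  [[0, 0, 0], [0.039, -0.03, 0.005], 0],
  [[0, 0, 0], [0.039, -0.03, 0.005], 0],
  [[0, 0, 0], [0.039, -0.03, 0.005], 0],
], force=40)

```text
time: 2.1
ee_pos: [0.5851, -0.2268, 0.1862]
tcp_rot: [180.0, -0.0, 0.0]
wrist_force: [0.5, -0.7, 0.1]
opening: -0.0001
grasp_force: 0.0
```

Request:
servo_tool([
  [[0, 0, 0], [-0.002, 0.002, 0.04], 0],
  [[0, 0, 0], [0, 0, 0.04], 0],
  [[0, 0, 0], [0, 0, 0.01], 0],
  [[0, 0, 0], [0, 0, 0.004], 0],
  [[0, 0, 0], [0, 0, 0.004], 0],
  [[0, 0, 0], [0, 0, 0.004], 0],
  [[0, 0, 0], [0, 0, 0.003], 0],
  [[0, 0, 0], [0, 0, 0.002], 0],
  [[0, 0, 0], [0, 0, 0.001], 0],
  [[0, 0, 0], [0, 0, 0], 0],
])

```text
time: 3.1
ee_pos: [0.5815, -0.2302, 0.0782]
tcp_rot: [-180.0, 0.0, 0.0]
wrist_force: [-0.2, 0.3, -0.1]
opening: -0.0
grasp_force: 0.0
```

Request:
servo_tool([
  [[0, 0, 0], [0, 0, 0.001], 0],
  [[0, 0, 0], [0, 0, 0.001], 0],
  [[0, 0, 0], [0, 0, 0.0], 0],
])

```text
time: 3.4
ee_pos: [0.5817, -0.2302, 0.0778]
tcp_rot: [180.0, -0.1, 0.0]
wrist_force: [-3.7, 1.5, 10.0]
opening: 0.0001
grasp_force: 5.0
```

Request:
servo_tool([
  [[0, 0, 0], [0, 0, -0.02], 0],
  [[0, 0, 0], [0, 0, -0.02], 0],
  [[0, 0, 0], [0.025, -0.018, 0], 0],
  [[0, 0, 0], [0.025, -0.018, 0], 0],
  [[0, 0, 0], [0.026, -0.018, 0], 0],
  [[0, 0, 0], [0, 0, 0.02], 0],
  [[0, 0, 0], [0, 0, 0.006], 0],
  [[0, 0, 0], [0, 0, 0.004], 0],
  [[0, 0, 0], [0, 0, 0.004], 0],
  [[0, 0, 0], [0, 0, 0.004], 0],
  [[0, 0, 0], [0, 0, 0.002], 0],
  [[0, 0, 0], [0, 0, 0], 0],
])

```text
time: 4.6
ee_pos: [0.6575, -0.1769, 0.0779]
tcp_rot: [180.0, -0.1, -0.0]
wrist_force: [-2.6, 1.6, 8.5]
opening: -0.0001
grasp_force: 4.5
```

Next far_left (0.664, -0.049).

Request:
servo_tool([
  [[0, 0, 0], [0, 0, -0.02], 0],
  [[0, 0, 0], [0, 0, -0.02], 0],
  [[0, 0, 0], [0.002, -0.043, 0], 0],
  [[0, 0, 0], [0.002, -0.043, 0], 0],
  [[0, 0, 0], [0.003, -0.042, 0], 0],
  [[0, 0, 0], [0, 0, 0.02], 0],
  [[0, 0, 0], [0, 0, 0.006], 0],
  [[0, 0, 0], [0, 0, 0.004], 0],
  [[0, 0, 0], [0, 0, 0.004], 0],
  [[0, 0, 0], [0, 0, 0.004], 0],
  [[0, 0, 0], [0, 0, 0.002], 0],
  [[0, 0, 0], [0, 0, 0], 0],
])

```text
time: 5.8
ee_pos: [0.6649, -0.0494, 0.0779]
tcp_rot: [179.9, -0.1, -0.1]
wrist_force: [-3.2, -0.1, 9.3]
opening: 0.0001
grasp_force: 4.9
```

Request:
servo_tool([
  [[0, 0, 0], [0, 0, -0.02], 0],
  [[0, 0, 0], [0, 0, -0.02], 0],
  [[0, 0, 0], [-0.022, -0.021, 0], 0],
  [[0, 0, 0], [-0.023, -0.021, 0], 0],
  [[0, 0, 0], [-0.023, -0.021, 0], 0],
  [[0, 0, 0], [0, 0, 0.02], 0],
  [[0, 0, 0], [0, 0, 0.006], 0],
  [[0, 0, 0], [0, 0, 0.004], 0],
  [[0, 0, 0], [0, 0, 0.004], 0],
  [[0, 0, 0], [0, 0, 0.004], 0],
  [[0, 0, 0], [0, 0, 0.002], 0],
  [[0, 0, 0], [0, 0, 0], 0],
])

```text
time: 7.0
ee_pos: [0.5973, 0.0075, 0.0779]
tcp_rot: [-179.7, -0.1, 0.6]
wrist_force: [-3.8, -1.2, 10.0]
opening: 0.0003
grasp_force: 5.3
```

Request:
servo_tool([
  [[0, 0, 0], [0, 0, -0.02], 0],
  [[0, 0, 0], [0, 0, -0.02], 0],
  [[0, 0, 0], [-0.025, 0.018, 0], 0],
  [[0, 0, 0], [-0.025, 0.018, 0], 0],
  [[0, 0, 0], [-0.025, 0.018, 0], 0],
  [[0, 0, 0], [0, 0, 0.02], 0],
  [[0, 0, 0], [0, 0, 0.006], 0],
  [[0, 0, 0], [0, 0, 0.004], 0],
  [[0, 0, 0], [0, 0, 0.004], 0],
  [[0, 0, 0], [0, 0, 0.004], 0],
  [[0, 0, 0], [0, 0, 0.002], 0],
  [[0, 0, 0], [0, 0, 0], 0],
])

```text
time: 8.2
ee_pos: [0.5231, -0.0467, 0.0778]
tcp_rot: [-179.7, -0.1, 0.7]
wrist_force: [-5.4, 1.0, 13.5]
opening: -0.0002
grasp_force: 7.1
```

Next near_right (0.516, -0.167).

Request:
servo_tool([
  [[0, 0, 0], [0, 0, -0.02], 0],
  [[0, 0, 0], [0, 0, -0.02], 0],
  [[0, 0, 0], [-0.002, 0.04, 0], 0],
  [[0, 0, 0], [-0.002, 0.04, 0], 0],
  [[0, 0, 0], [-0.003, 0.041, 0], 0],
  [[0, 0, 0], [0, 0, 0.02], 0],
  [[0, 0, 0], [0, 0, 0.006], 0],
  [[0, 0, 0], [0, 0, 0.004], 0],
  [[0, 0, 0], [0, 0, 0.004], 0],
  [[0, 0, 0], [0, 0, 0.004], 0],
  [[0, 0, 0], [0, 0, 0.001], 0],
  [[0, 0, 0], [0, 0, 0], 0],
])

```text
time: 9.4
ee_pos: [0.5173, -0.1671, 0.0779]
tcp_rot: [-179.7, -0.1, 0.7]
wrist_force: [-2.9, 0.9, 10.3]
opening: -0.0002
grasp_force: 5.1
```

Request:
servo_tool([
  [[0, 0, 0], [0, 0, -0.02], 0],
  [[0, 0, 0], [0, 0, -0.03], 0],
  [[0, 0, 0], [0, 0, -0.05], 0],
  [[0, 0, 0], [-0.03, 0.03, -0.02], 0],
  [[0, 0, 0], [-0.03, 0.035, 0], 0],
  [[0, 0, 0], [-0.03, 0.035, 0], 0],
  [[0, 0, 0], [-0.03, 0.035, 0], 0],
  [[0, 0, 0], [-0.03, 0.035, 0], 0],
  [[0, 0, 0], [-0.03, 0.035, 0], 0],
  [[0, 0, 0], [-0.03, 0.035, 0], 0],
  [[0, 0, 0], [-0.03, 0.035, 0], 0],
  [[0, 0, 0], [0, 0, 0], 0],
])

```text
time: 10.6
ee_pos: [0.2774, -0.449, 0.1946]
tcp_rot: [-179.7, 0.0, 0.4]
wrist_force: [0.6, 0.5, -0.1]
opening: 0.0001
grasp_force: 0.0
```

```bash
python3 - <<'E'
from h import *
np.set_printoptions(precision=3,suppress=True)
for c in("top","scene"):
    im,d=camera(c); cv2.imwrite(f"pics/{c}1.png",im[:,:,::-1])
    if c=="scene": cv2.imwrite("pics/crop1.png",cv2.resize(im[200:320,190:370,::-1],None,fx=4,fy=4,interpolation=cv2.INTER_CUBIC))
    P=cloud(d,c); m=(d>0)&(P[...,2]>.065)&(P[...,2]<.105)&(abs(P[...,0]-.588)<.13)&(abs(P[...,1]+.108)<.17)
    lab=cv2.connectedComponentsWithStats(m.astype(np.uint8)); k=1+np.argmax(lab[2][1:,4]); m=lab[1]==k
    print(c,cv2.minAreaRect((P[m][:,:2]*1000).astype(np.float32)))
    yaw=-.055; q=P[m]-[.590,-.108,0]; X=q[:,0]*np.cos(yaw)+q[:,1]*np.sin(yaw); Y=-q[:,0]*np.sin(yaw)+q[:,1]*np.cos(yaw)
    for n,x,y in(("nl",-71,63),("nr",-71,-63),("fl",71,63),("fr",71,-63),("el",0,121),("er",0,-121),("panel",30,-50)):
        s=(abs(X*1000-x)<6+(n[0]=="e")*25)&(abs(Y*1000-y)<6+(n[0] in "nf")*35); print(n,s.sum(),np.median(q[s,2]) if s.any() else 0)
print(get_obs()["ee_pos"])
E
```

```text
top ((590.0101318359375, -107.29974365234375), (258.1126403808594, 159.1564178466797), 87.55370330810547)
nl 120 0.07944784392605586
nr 123 0.07854090073309958
fl 124 0.0795389566113987
fr 112 0.0795343924990139
el 94 0.07914541277943085
er 95 0.07966746070335841
panel 16 0.08045863938519618
scene ((588.8499755859375, -107.56297302246094), (257.43756103515625, 165.62205505371094), 87.36669921875)
nl 78 0.07675350642501125
nr 79 0.07656112383740307
fl 155 0.07555220535575888
fr 148 0.07591251617305497
el 62 0.07676887455613379
er 67 0.07653297635401184
panel 16 0.0764301653802773
[ 0.28  -0.446  0.195]
```

View pics/crop1.png

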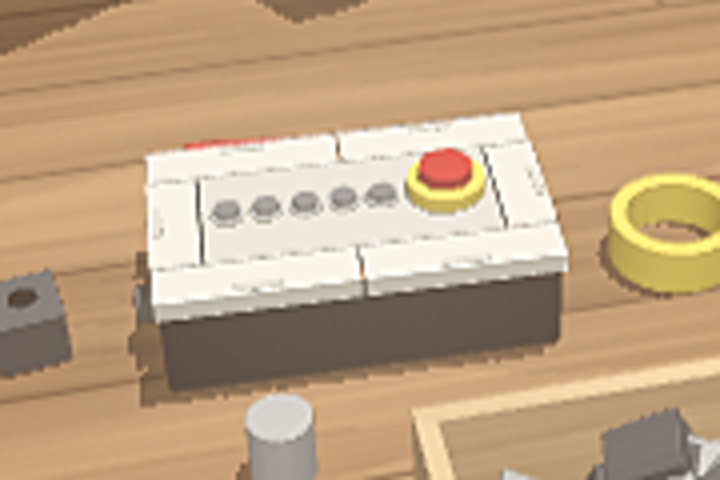

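The crop shows every section flush with the panel. The red at (230, 145) is the screwdriver handle behind the station. Depth agrees: all sections read about 78 mm high, and the station has not moved.

```bash
python3 -c "
from workcell import *
print(job_done())"
```

```text
the job is handed in; nothing more can be done
None
```

All six rim sections are pressed shut and measure flush, the station has not moved, the stop button and nearby parts were not touched, the arm is clear, and the job is handed in at about 11 s (no verdict was returned).

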